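# Feed a slat through the saw guide to its pencil line and hold it for the cut

### The arm

A 6-joint arm with a two-finger parallel gripper is mounted at the origin on a cart in front of the work surface, level with it; the furniture and walls round the work are solid. World frame = base frame: x ahead of the robot, y to its left, z up, the work surface at z = 0. Lengths are in m, angles in rad, forces in N, time in s.
With the tool pointing down it reaches from about 0.425 to 0.95 m from the base axis. Payload 14.7 kg.
Tool frame: the origin (TCP) lies midway between the tips of the shut fingers; the grasp point (between the pads) lies 19 mm behind it; z points along the fingers, y is the line along which they close (so a half turn about z gives the same grasp; the last joint's range is limited). The gripper opens to 85 mm and grips with 20 to 120 N. Pads are 22 mm wide; open, the fingers measure 114 mm over their backs; the gripper's body (76 mm by 85 mm) begins 54 mm behind the grasp point. The pads swing forward as they close: fully open they stand 13 mm farther back than shut.
Start: joints at [1.205, 0.48, 1.596, -0, 1.065, -0.047], TCP at [0.204, 0.617, 0.231] pointing down, gripper open.
Joint ranges: [-2.75, 2.75], [-0.82, 2.05], [0.23, 2.67], [-1.56, 4.7], [0.09, 2.69], [-2.92, 2.92]. Speed limits (rad/s): [1.89, 1.89, 2.39, 3.01, 3.01, 3.01].

### API

Orientations are given as a unit quaternion [x, y, z, w].
In Python, from bench import env gives the robot as it stands.
- The arm moves only by the shell command python3 -m inch 'ROWS'. ROWS is JSON, a list of rows, each an object of numbers: "x", "y", "z": the shift along the world's x, y, z each as a share of 80 mm, from -1 to 1; "ax", "ay", "az": the turn, a rotation vector about the world's x, y, z each as a share of pi/4 rad, from -1 to 1; "gripper": the opening, from -1 (shut) to 1 (fully open). A call has 1 to 8 rows; each row shifts and turns the commanded pose from where the row before left it; what a row does not reach is not made up. A row lasts 1/12 s, in which the tool goes at most 41.7 mm and 7.16 degrees, less where a joint would pass 70% of its speed; a pose out of reach is approached as far as the arm can. A call with a number of a shift or a turn outside -1 to 1 is refused whole. A call with a gripper value outside its range is refused whole. The fingers move at their own pace and stop on an object; the grip force is fixed at half the most. Time passes only in rows, so rows that do not move let the fingers close. It gives the time, the measured TCP pose, the force, the opening and the grip force at its end, in the units of the state.
- env.observe(): the state, without advancing time (a new reading comes with each control period).
- env.get_image(name): name is "scene" or "side" or "wrist"; returns the picture (480x640x3 uint8, red, green, blue); there is no depth.
- env.camera_info(name): a dict with "intrinsics" (3x3 intrinsics, pixels), "distortion" ([k1, k2, p1, p2, k3] as OpenCV has them; the pictures are not rectified), "world_to_cam" (4x4, takes a point from world to camera coordinates). Camera axes: x right, y up, looking along -z (the intrinsics and any distortion apply to the point x, -y, -z); pixel columns grow to the right and rows downward; lengths in m; the calibration is good to about 2 mm. A picture is of the moment at which its call begins: read the wrist's pose just before it. camera_info takes no time and is no camera call; for the wrist camera it gives the pose at the moment of the call.
- env.sign_off(): hands the job in; it is judged then, once.
The state is a dict: "t": time; "qpos": joint angles; "qvel": joint speeds; "tau": joint torques, N m; "tcp_pos": TCP position; "orientation": TCP orientation; "ft_force": force on the tool from outside, world axes, zero at the start; "ft_torque": the same for the moment, N m; "grip_width": finger opening in m; "grip_force": force on a finger pad.
Only numpy, scipy, OpenCV 4.12 (cv2) and the standard library are available. Lean on these libraries where they do the work, as an engineer would, in place of code of your own. Each camera call takes 0.05 s, during which the arm holds its last target. There are 200 camera calls.

### The job

Flip the stop at the right-hand end of the sawing block well up out of the way, then slide the slat along the block and between the two cheeks of the guide until its pencil line is level with the block's outer end face, where it is to be sawn. Keep the slat down on the block as you slide it, leave the other things on the bench alone, and finish holding the slat by its tail, so that the long overhang cannot tip: the program ends with the fingers still holding it flat and still, ready for the saw.

Things in the scene. Friction and masses are not known exactly. Their poses are not given: they have to be found in the camera images.
- saw_block: wooden sawing block, fixed to the bench, 130 (x) x 320 mm (y), flat deck 45 mm above the bench. Origin: centre of its underside. -y is outward, towards the right-hand end where the slat comes out: outer end face at y = -160 mm, rear end at +160 mm. On its far (+x) side a steel bracket (x = 65 to 79 mm, top 91 mm above the bench) carries the flip stop and sticks out to y = -219 mm.
- guide_face (a point): centre of the throat at the block's outer end face, at deck height. The pencil line has to come level with this face. Axes as saw_block. The throat: two wooden cheeks, 24 mm above the deck, 26 mm thick, inner faces at x = -26.5 and +26.5 mm (53 mm apart for the 48 mm slat), open above, from this face to 32 mm inward (+y).
- guide_entry (a point): middle of the throat's mouth where the slat goes in, at deck height, 55 mm inward (+y) of guide_face: here slanting flares, as high as the cheeks, open it to about 70 mm and narrow to 53 mm at the cheeks. Keep the fingers inward (+y) of this point; they grip the slat's tail.
- flip_stop (a joint): hinge of the dark steel flip stop, rad. 0: down, its foot hanging 36 to 48 mm outside the end face and barring the slat's way. Grows as it is lifted, to 1.8 at most (leaning back to +x). Well up, clear of the slat, from about 0.7. Stiff (about 1 N at the tab): it stays where it is left.
- stop_hinge (a point): point on the flip stop's hinge axis, which is parallel to the block's y; at x = +71 mm, y = -202 mm of the block, 83 mm above the bench. The stop's arm reaches from here towards -x.
- stop_tab (a point): grip point on the flip stop's thumb tab, which is 12 mm wide along the block's y (pinch it across y, from above) and 14 mm along x; its top is 9 mm above this point when the stop is down (114 mm above the bench). With the stop at 0 it lies 90 mm to -x of stop_hinge and 22 mm higher; it swings round the hinge up and towards +x. The foot hangs 19 mm to +x of the tab.
- slat: light wooden slat, 48 (x) x 260 (y) x 10 mm, about 0.12 kg, lying flat on the block's deck behind the guide, a little askew. Origin: centre of its underside. Its -y end leads; it is slid to -y of the block. Its centre of mass is at its middle, so with the line at the end face it overhangs past its balance and tips if let go.
- slat_line (a point): middle of the pencil line on the slat's top, 150 mm from the leading end and 110 mm from the tail end (y = +20 mm of the slat, 10 mm above its underside). A thin black line squared across the top and down both edges.
- slat_tip (a point): middle of the slat's leading end, half way up its thickness (y = -130 mm of the slat)
- short_piece_0: bystander: short sawn piece of the same slat, 48 x 42 x 10 mm, on the bench; leave alone
- short_piece_1: bystander: short sawn piece, 48 x 42 x 10 mm, on the bench; leave alone
- short_piece_2: bystander: short sawn piece, 48 x 42 x 10 mm, on the bench; leave alone
- marker: bystander: silver marker pen, 131 mm long, on the bench beyond the block; leave alone
- sanding_block: bystander: cork sanding block, 56 x 78 x 27 mm; leave alone

How it is judged:
By the outcome, as a careful person would: the job done as asked, in the order asked, and still so for the second after the job is handed in, while the arm keeps its last pose, push and grip.
It also fails if it takes over 48 s, if anything falls off the work surface, if the arm or the gripper's body presses on something with over 40 N, if the wrist force passes 120 N, or if a joint passes its speed limit or range.

## Working session

There is one attempt and no reset: what is moved stays moved. The work goes in short steps, Python scripts to look and compute and a shell command to move; the robot and the scene stay as the last step left them, time stands still between calls to the robot, and variables do not carry over. Pictures are saved under pics/ and viewed, at most 10 in all, crops included, and the job is handed in when it is done.

```bash
ls; mkdir -p pics; python3 - <<'E'
from bench import env
import cv2
for n in("scene","side"):
    cv2.imwrite(f"pics/{n}0.png",env.get_image(n)[:,:,::-1])
    c=env.camera_info(n);print(c)
print(env.observe())
E
```

```text
pics
{'intrinsics': array([[495.4854848 ,   0.        , 320.08565297],
       [  0.        , 495.4854848 , 243.72460968],
       [  0.        ,   0.        ,   1.        ]]), 'distortion': array([0.0428786, 0.       , 0.       , 0.       , 0.       ]), 'world_to_cam': array([[ 0.52157761, -0.85277705, -0.02698346, -0.291376  ],
       [ 0.37880251,  0.20311425,  0.90291376, -0.3000902 ],
       [-0.7645034 , -0.48116101,  0.42897393, -0.65113364],
       [ 0.        ,  0.        ,  0.        ,  1.        ]])}
{'intrinsics': array([[530.5656464 ,   0.        , 320.46057432],
       [  0.        , 530.5656464 , 241.1766693 ],
       [  0.        ,   0.        ,   1.        ]]), 'distortion': array([-0.12916526,  0.        ,  0.        ,  0.        ,  0.        ]), 'world_to_cam': array([[ 0.9315792 , -0.36269867,  0.02469542, -0.51707398],
       [ 0.11303877,  0.3535598 ,  0.92855679, -0.16038009],
       [-0.34551762, -0.86223265,  0.37036797, -0.83628284],
       [ 0.        ,  0.        ,  0.        ,  1.        ]])}
{'t': 0.1, 'qpos': array([ 1.20544140e+00,  4.80743890e-01,  1.59684453e+00, -4.41333053e-06,
        1.06509701e+00, -4.66217704e-02]), 'qvel': array([ 5.49684628e-04, -1.94866891e-03, -1.70078269e-03, -1.62836180e-03,
        7.72814748e-05, -9.26406240e-04]), 'tau': array([-4.15210507e-04, -9.52247071e+01, -4.31030917e+01,  1.73225876e-04,
        5.29783341e-03,  5.77993683e-05]), 'tcp_pos': array([0.20354286, 0.61690127, 0.23074039]), 'orientation': array([ 1.58691761e-01,  9.87328024e-01, -5.35231713e-04, -1.09866226e-04]), 'ft_force': array([-0.12945589,  0.69954947,  0.22615735]), 'ft_torque': array([-0.03352314, -0.00340053, -0.00919259]), 'grip_force': 0.0, 'grip_width': 0.08539364770152695}
```

View pics/scene0.png

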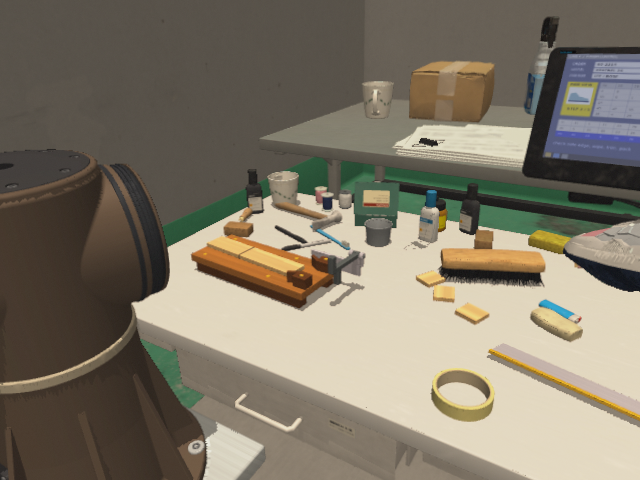

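View pics/side0.png

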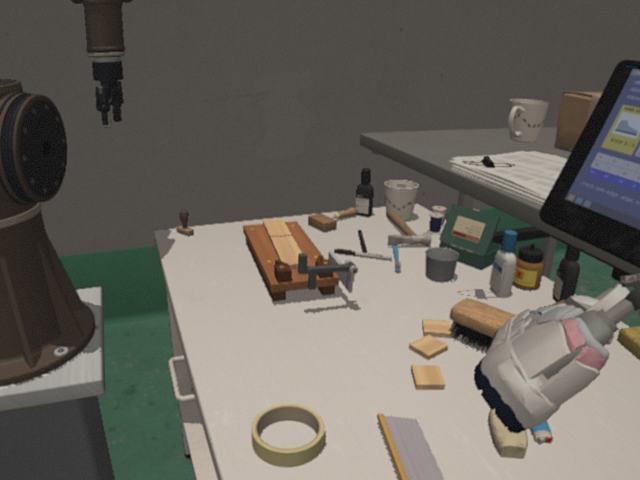

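Both views show the orange block left of centre (scene ~190-345, 235-300; side ~243-340, 220-295), with the stop at its right end. I'll enlarge both.

```bash
python3 - <<'E'
import cv2
a=cv2.imread("pics/scene0.png")[225:310,180:380];b=cv2.imread("pics/side0.png")[210:310,230:370]
cv2.imwrite("pics/c1.png",cv2.resize(a,None,fx=4,fy=4,interpolation=cv2.INTER_CUBIC))
cv2.imwrite("pics/c2.png",cv2.resize(b,None,fx=5,fy=5,interpolation=cv2.INTER_CUBIC))
E
```

```text
(no output)
```

View pics/c1.png

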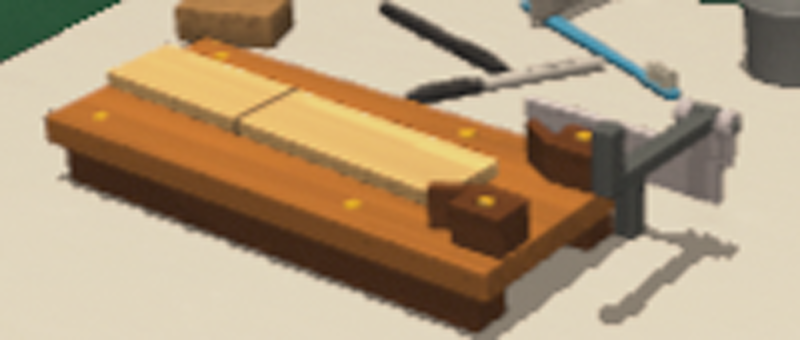

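View pics/c2.png

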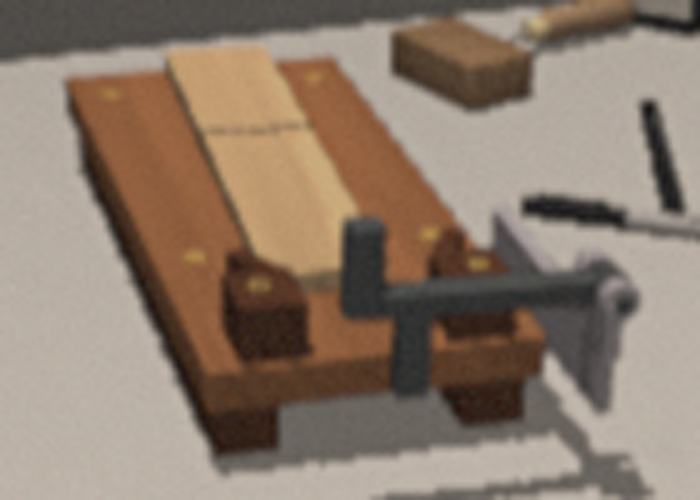

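The crops show the four deck corners, the slat's pencil line (scene crop (238,130)-(297,88); side crop (203,131)-(313,125)) and the tab top (scene (608,124), side (363,222)).

```bash
cat > h.py <<'E'
from bench import env
import numpy as np, cv2
from scipy.optimize import least_squares
def ray(ci,p):
    n=cv2.undistortPoints(np.array([[p]],float),ci["intrinsics"],ci["distortion"])[0,0]
    W=ci["world_to_cam"];R=W[:3,:3];return -R.T@W[:3,3],R.T@np.array([n[0],-n[1],-1])
def onz(ci,p,z):
    o,d=ray(ci,p);return (o+d*(z-o[2])/d[2])
def two(c1,p1,c2,p2):
    o1,d1=ray(c1,p1);o2,d2=ray(c2,p2)
    s=np.linalg.lstsq(np.c_[d1,-d2],o2-o1,rcond=None)[0];a=o1+s[0]*d1;b=o2+s[1]*d2
    return (a+b)/2,np.linalg.norm(a-b)
def fit(model,pts):
    m=np.array(model,float);p=np.array(pts)[:,:2]
    def tf(q):c,s=np.cos(q[2]),np.sin(q[2]);return m@np.array([[c,s],[-s,c]])+q[:2]
    best=min((least_squares(lambda q:(tf(q)-p).ravel(),[*p.mean(0),a]) for a in(0,1.5,3,-1.5)),key=lambda r:r.cost)
    return best.x,np.round((tf(best.x)-p)*1000,1)
E
python3 - <<'E'
from h import *
S=env.camera_info("scene");D=env.camera_info("side")
s=lambda u,v:(180+(u+.5)/4-.5,225+(v+.5)/4-.5)
d=lambda u,v:(230+(u+.5)/5-.5,210+(v+.5)/5-.5)
mod=[(-.065,.16),(.065,.16),(-.065,-.16),(.065,-.16)]
A=[onz(S,s(*p),.045) for p in[(45,115),(200,38),(490,270),(612,200)]]
B=[onz(D,d(*p),.045) for p in[(67,78),(333,58),(203,375),(543,322)]]
for P,M in((A,mod),(B,mod),(A+B,mod*2)):
    q,r=fit(M,P);print("block",q.round(4),r.tolist())
m2=[(-.024,.02),(.024,.02),(-.024,.13),(.024,.13)]
P=[onz(S,s(*p),.055) for p in[(238,120),(297,88),(108,75),(170,45)]]
Q=[onz(D,d(*p),.055) for p in[(203,131),(313,125),(165,52),(268,47)]]
for X in(P,Q):
    r=fit(m2,X);print("slat",r[0].round(4),r[1].tolist())
print("tab top",two(S,s(608,124),D,d(363,222)))
x,y,a=q;c,sn=np.cos(a),np.sin(a);R=np.array([[c,-sn],[sn,c]])
for n,p in dict(tab=(-.019,-.202),hinge=(.071,-.202),face=(0,-.16),entry=(0,-.105),rear=(0,.16)).items(): print(n,(R@p+q[:2]).round(4))
from scipy.spatial.transform import Rotation as T
print(T.from_quat(env.observe()["orientation"]).as_matrix().round(3), env.camera_info("wrist"))
E
```

```text
block [ 0.5144  0.1258 -0.118 ] [[-2.6, 2.1], [2.0, -5.8], [-19.7, 1.0], [20.4, 2.6]]
block [ 0.5248  0.1289 -0.0686] [[-1.9, 3.4], [0.5, 5.5], [2.7, 1.4], [-1.3, -10.3]]
block [ 0.5196  0.1274 -0.0934] [[-1.5, 2.5], [3.5, -2.2], [-10.8, 0.6], [29.7, 5.4], [-3.0, 3.2], [-0.9, 2.0], [-6.3, 1.7], [-10.6, -13.1]]
slat [ 0.526   0.1508 -0.0918] [[0.1, -1.7], [-0.1, -2.7], [0.8, 2.7], [-0.8, 1.8]]
slat [ 0.5276  0.1535 -0.1218] [[-0.7, -3.7], [-0.7, -2.0], [1.0, 1.9], [0.5, 3.8]]
tab top (array([ 0.49119716, -0.07071458,  0.11673458]), np.float64(0.0006986377514630905))
tab [ 0.4818 -0.072 ]
hinge [ 0.5715 -0.0804]
face [ 0.5047 -0.0319]
entry [0.5098 0.0228]
rear [0.5345 0.2867]
[[-0.95   0.313 -0.   ]
 [ 0.313  0.95  -0.001]
 [ 0.    -0.001 -1.   ]] {'intrinsics': array([[418.95187029,   0.        , 320.93007099],
       [  0.        , 418.95187029, 240.41938233],
       [  0.        ,   0.        ,   1.        ]]), 'distortion': array([-0.09335671,  0.        ,  0.        ,  0.        ,  0.        ]), 'world_to_cam': array([[ 0.3129434 ,  0.94977086, -0.00132036, -0.64962186],
       [-0.90039298,  0.29623071, -0.31865318,  0.04255763],
       [-0.30225637,  0.10090925,  0.94787046, -0.3807543 ],
       [ 0.        ,  0.        ,  0.        ,  1.        ]])}
```

The side fit puts the block near (0.525, 0.129) with yaw -0.07. The scene's far corner was hidden by the stop. I'll move above the block for a sharp wrist view.

```bash
A='{"x":0.23,"y":-0.38,"z":0.03,"az":0.02}'
python3 -m inch '[{"x":0.23,"y":-0.38,"z":0.03,"az":0.02},{"x":0.23,"y":-0.38,"z":0.03,"az":0.02},{"x":0.23,"y":-0.38,"z":0.03,"az":0.02},{"x":0.23,"y":-0.38,"z":0.03,"az":0.02},{"x":0.23,"y":-0.38,"z":0.03,"az":0.02},{"x":0.23,"y":-0.38,"z":0.03,"az":0.02},{"x":0.23,"y":-0.38,"z":0.03,"az":0.02},{"x":0.23,"y":-0.38,"z":0.03,"az":0.02}]'
python3 -m inch '[{"x":0.23,"y":-0.38,"z":0.03,"az":0.02},{"x":0.23,"y":-0.38,"z":0.03,"az":0.02},{"x":0.23,"y":-0.38,"z":0.03,"az":0.02},{"x":0.23,"y":-0.38,"z":0.03,"az":0.02},{"x":0.23,"y":-0.38,"z":0.03,"az":0.02},{"x":0.23,"y":-0.38,"z":0.03,"az":0.02},{"x":0.23,"y":-0.38,"z":0.03,"az":0.02},{"x":0.23,"y":-0.38,"z":0.03,"az":0.02}]'
python3 -m inch '[{"z":0},{"z":0},{"z":0}]'
python3 - <<'E'
from h import *
ci=env.camera_info("wrist");cv2.imwrite("pics/w1.png",env.get_image("wrist")[:,:,::-1])
np.savez("w1.npz",**ci)
E
```

```text
invalid input
invalid input
invalid input
```

View pics/w1.png

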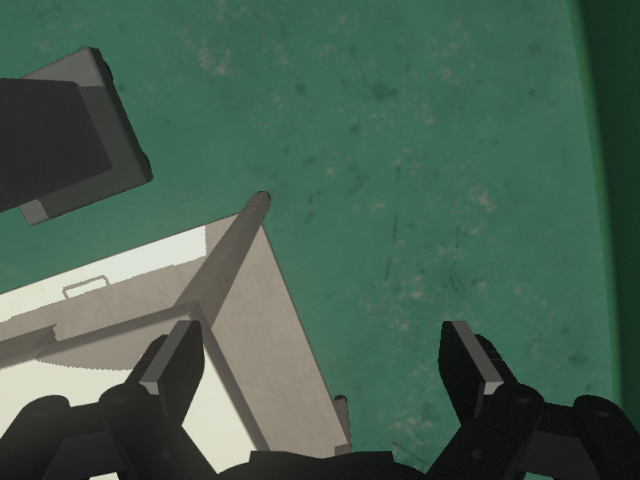

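All three moves were refused, so the arm is still at its start: the wrist view shows only the floor and bench corner, with the fingers at the bottom (rows >320). The image bottom faces +x. I'll try rows with all fields given.

```bash
python3 -m inch '[{"x":0.28,"y":-0.38,"z":0.06,"ax":0,"ay":0,"az":0.02,"gripper":1},{"x":0.28,"y":-0.38,"z":0.06,"ax":0,"ay":0,"az":0.02,"gripper":1},{"x":0.28,"y":-0.38,"z":0.06,"ax":0,"ay":0,"az":0.02,"gripper":1},{"x":0.28,"y":-0.38,"z":0.06,"ax":0,"ay":0,"az":0.02,"gripper":1},{"x":0.28,"y":-0.38,"z":0.06,"ax":0,"ay":0,"az":0.02,"gripper":1},{"x":0.28,"y":-0.38,"z":0.06,"ax":0,"ay":0,"az":0.02,"gripper":1},{"x":0.28,"y":-0.38,"z":0.06,"ax":0,"ay":0,"az":0.02,"gripper":1},{"x":0.28,"y":-0.38,"z":0.06,"ax":0,"ay":0,"az":0.02,"gripper":1}]'
```

```text
t: 0.82
tcp_pos: [0.3835, 0.3724, 0.2699]
orientation: [0.096, 0.995, -0.0, -0.0]
ft_force: [1.2, 1.7, 0.1]
grip_width: 0.0856
grip_force: 0.0
```

```bash
python3 -m inch '[{"x":0.28,"y":-0.38,"z":0.06,"ax":0,"ay":0,"az":0.02,"gripper":1},{"x":0.28,"y":-0.38,"z":0.06,"ax":0,"ay":0,"az":0.02,"gripper":1},{"x":0.28,"y":-0.38,"z":0.06,"ax":0,"ay":0,"az":0.02,"gripper":1},{"x":0.28,"y":-0.38,"z":0.06,"ax":0,"ay":0,"az":0.02,"gripper":1},{"x":0.28,"y":-0.38,"z":0.06,"ax":0,"ay":0,"az":0.02,"gripper":1},{"x":0.28,"y":-0.38,"z":0.06,"ax":0,"ay":0,"az":0.02,"gripper":1},{"x":0.28,"y":-0.38,"z":0.06,"ax":0,"ay":0,"az":0.02,"gripper":1},{"x":0,"y":0,"z":0,"ax":0,"ay":0,"az":0.02,"gripper":1}]' && python3 -m inch '[{"x":0,"y":0,"z":0,"ax":0,"ay":0,"az":0,"gripper":1},{"x":0,"y":0,"z":0,"ax":0,"ay":0,"az":0,"gripper":1},{"x":0,"y":0,"z":0,"ax":0,"ay":0,"az":0,"gripper":1}]'
cat > shot.py <<'E'
from h import *
import sys
def shot(n):
    ci=env.camera_info("wrist");im=env.get_image("wrist")[:,:,::-1]
    cv2.imwrite(f"pics/{n}.png",im);np.savez(n+".npz",**ci);return im
if __name__=="__main__": shot(sys.argv[1])
E
python3 shot.py w2
```

```text
t: 1.48
tcp_pos: [0.5434, 0.1565, 0.304]
orientation: [0.035, 0.999, -0.001, 0.001]
ft_force: [-1.0, 0.7, -0.9]
grip_width: 0.0853
grip_force: 0.0
t: 1.73
tcp_pos: [0.5389, 0.1619, 0.303]
orientation: [0.034, 0.999, 0.0, -0.0]
ft_force: [0.1, 0.0, -0.9]
grip_width: 0.0856
grip_force: 0.0
```

View pics/w2.png

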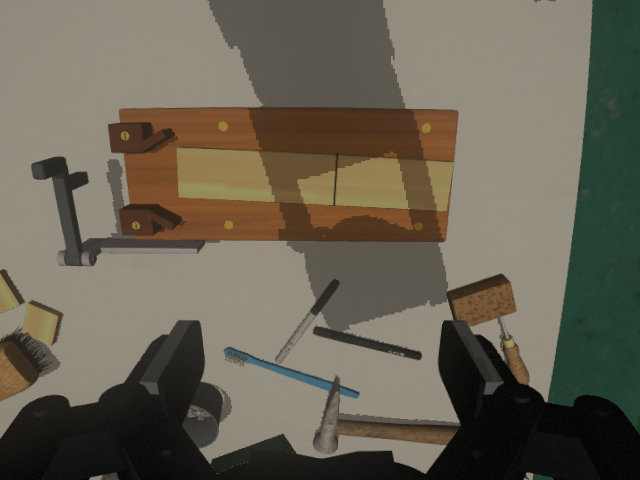

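Clear view: deck corners at about (120,109), (458,111), (446,241), (130,240). Slat corners are at (177,148), (454,162), (449,211), (178,197), the line runs (337,154)-(334,206), and the tab is at about (50,167).

```bash
python3 - <<'E'
from h import *
im=cv2.imread("pics/w2.png");g=cv2.cvtColor(im,6);ci=dict(np.load("w2.npz"))
def sp(p):
    return cv2.cornerSubPix(g,np.array(p,np.float32)[:,None],(4,4),(-1,-1),(3,50,.01))[:,0]
bk=sp([(458,111),(446,241),(120,109),(130,240)])
sl=sp([(454,162),(449,211),(178,148),(178,197),(337,154),(334.5,206)])
print(bk.tolist(),sl.tolist())
q,r=fit([(-.065,.16),(.065,.16),(-.065,-.16),(.065,-.16)],[onz(ci,p,.045) for p in bk]);print("block",q.round(4),r.tolist())
qs,r=fit([(-.024,.13),(.024,.13),(-.024,-.13),(.024,-.13),(-.024,.02),(.024,.02)],[onz(ci,p,.055) for p in sl]);print("slat",qs.round(4),r.tolist())
c,s=np.cos(q[2]),np.sin(q[2]);R=np.array([[c,-s],[s,c]])
for n,p in dict(tab=(-.019,-.202),hinge=(.071,-.202),face=(0,-.16)).items(): print(n,(R@p+q[:2]).round(4))
c,s=np.cos(qs[2]),np.sin(qs[2]);Rs=np.array([[c,-s],[s,c]])
print("slat in block",(R.T@(qs[:2]-q[:2])).round(4),"grip",(Rs@(0,.108)+qs[:2]).round(4))
# tab top outline
hsv=cv2.cvtColor(im,cv2.COLOR_BGR2HSV)
for p in[(34,164),(66,158),(67,172),(50,167)]:print(onz(ci,p,.114).round(4))
# camera offset in tool
C=-ci["world_to_cam"][:3,:3].T@ci["world_to_cam"][:3,3];print(C-env.observe()["tcp_pos"])
E
```

```text
Traceback (most recent call last):
cv2.error: OpenCV(4.12.0) :-1: error: (-5:Bad argument) in function 'cornerSubPix'
> Overload resolution failed:
>  - Layout of the output array corners is incompatible with cv::Mat
>  - Expected Ptr<cv::UMat> for argument 'corners'
```

```bash
cat > m.py <<'E'
from h import *
im=cv2.imread("pics/w2.png");g=cv2.cvtColor(im,6);ci=dict(np.load("w2.npz"))
def sp(p):
    a=np.ascontiguousarray(np.array(p,np.float32).reshape(-1,1,2))
    return cv2.cornerSubPix(g,a.copy(),(4,4),(-1,-1),(3,50,.01)).reshape(-1,2)
bk=sp([(458,111),(446,241),(120,109),(130,240)])
sl=sp([(454,162),(449,211),(178,148),(178,197),(337,154),(334.5,206)])
print(bk.round(1).tolist(),sl.round(1).tolist())
q,r=fit([(-.065,.16),(.065,.16),(-.065,-.16),(.065,-.16)],[onz(ci,p,.045) for p in bk]);print("block",q.round(4),r.tolist())
qs,r=fit([(-.024,.13),(.024,.13),(-.024,-.13),(.024,-.13),(-.024,.02),(.024,.02)],[onz(ci,p,.055) for p in sl]);print("slat",qs.round(4),r.tolist())
c,s=np.cos(q[2]),np.sin(q[2]);R=np.array([[c,-s],[s,c]])
for n,p in dict(tab=(-.019,-.202),hinge=(.071,-.202),face=(0,-.16)).items(): print(n,(R@p+q[:2]).round(4))
c,s=np.cos(qs[2]),np.sin(qs[2]);Rs=np.array([[c,-s],[s,c]])
print("slat in block",(R.T@(qs[:2]-q[:2])).round(4),"grip",(Rs@(0,.108)+qs[:2]).round(4))
for p in[(34,164),(66,158),(67,172),(50,167)]:print(onz(ci,p,.114).round(4))
print(env.observe()["tcp_pos"])
E
python3 m.py
```

```text
[[458.0, 110.80000305175781], [444.6000061035156, 241.3000030517578], [118.19999694824219, 109.5], [130.0, 240.0]] [[453.6000061035156, 161.8000030517578], [448.1000061035156, 209.60000610351562], [176.5, 147.10000610351562], [178.5, 196.89999389648438], [336.70001220703125, 155.8000030517578], [333.70001220703125, 203.3000030517578]]
block [ 0.5258  0.1293 -0.0764] [[-0.5, -0.5], [1.4, -0.2], [-0.8, -1.9], [-0.2, 2.6]]
slat [ 0.5274  0.1566 -0.1176] [[-0.8, 0.6], [0.9, -0.9], [-0.2, -0.4], [0.4, -0.2], [-1.5, 0.5], [1.3, 0.3]]
tab [ 0.4915 -0.0706]
hinge [ 0.5812 -0.0775]
face [ 0.5136 -0.0302]
slat in block [-0.0006  0.0273] grip [0.54   0.2639]
[ 0.4866 -0.0727  0.114 ]
[ 0.4844 -0.0428  0.114 ]
[ 0.4958 -0.0447  0.114 ]
[ 0.4904 -0.0588  0.114 ]
[0.53894449 0.1621332  0.30310395]
```

```bash
python3 -m inch '[{"x":-0.085,"y":-0.415,"z":-0.18,"ax":0,"ay":0,"az":-0.01,"gripper":1},{"x":-0.085,"y":-0.415,"z":-0.18,"ax":0,"ay":0,"az":0,"gripper":1},{"x":-0.085,"y":-0.415,"z":-0.18,"ax":0,"ay":0,"az":0,"gripper":1},{"x":-0.085,"y":-0.415,"z":-0.18,"ax":0,"ay":0,"az":0,"gripper":1},{"x":-0.085,"y":-0.415,"z":-0.18,"ax":0,"ay":0,"az":0,"gripper":0.2},{"x":-0.085,"y":-0.415,"z":-0.18,"ax":0,"ay":0,"az":0,"gripper":0.2},{"x":-0.085,"y":-0.415,"z":-0.18,"ax":0,"ay":0,"az":0,"gripper":0.2},{"x":0,"y":0,"z":0,"ax":0,"ay":0,"az":0,"gripper":0.2}]' && python3 -m inch '[{"x":0,"y":0,"z":0,"ax":0,"ay":0,"az":0,"gripper":0.2},{"x":0,"y":0,"z":0,"ax":0,"ay":0,"az":0,"gripper":0.2},{"x":0,"y":0,"z":0,"ax":0,"ay":0,"az":0,"gripper":0.2}]'; python3 shot.py w3
```

```text
t: 2.45
tcp_pos: [0.4896, -0.0741, 0.2003]
orientation: [0.038, 0.999, -0.0, -0.002]
ft_force: [0.1, 0.9, -0.0]
grip_width: 0.0513
grip_force: 0.0
t: 2.7
tcp_pos: [0.4926, -0.0699, 0.203]
orientation: [0.037, 0.999, 0.0, 0.0]
ft_force: [0.6, -0.0, 0.4]
grip_width: 0.0512
grip_force: 0.0
```

View pics/w3.png

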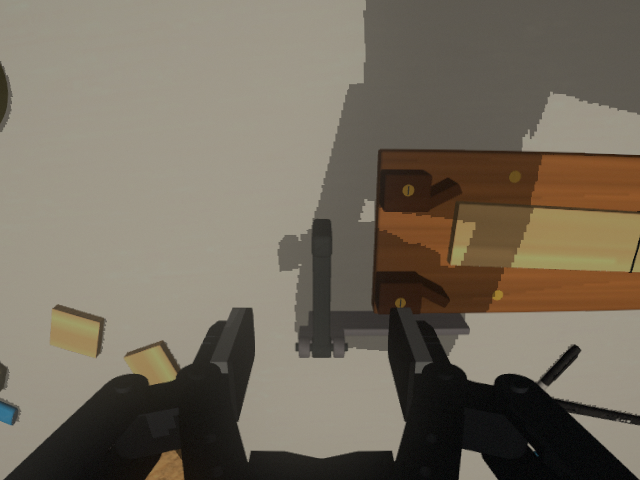

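The tab is at (321,232), centred between the fingers (columns 253 and 390). Descend and pinch.

```bash
python3 -m inch '[{"x":0,"y":0,"z":-0.35,"ax":0,"ay":0,"az":0,"gripper":0.2},{"x":0,"y":0,"z":-0.35,"ax":0,"ay":0,"az":0,"gripper":0.2},{"x":0,"y":0,"z":-0.35,"ax":0,"ay":0,"az":0,"gripper":0.2},{"x":0,"y":0,"z":-0.35,"ax":0,"ay":0,"az":0,"gripper":0.2},{"x":0,"y":0,"z":0,"ax":0,"ay":0,"az":0,"gripper":0.2},{"x":0,"y":0,"z":0,"ax":0,"ay":0,"az":0,"gripper":0.2}]' && python3 -m inch '[{"x":0,"y":0,"z":0,"ax":0,"ay":0,"az":0,"gripper":-1},{"x":0,"y":0,"z":0,"ax":0,"ay":0,"az":0,"gripper":-1},{"x":0,"y":0,"z":0,"ax":0,"ay":0,"az":0,"gripper":-1},{"x":0,"y":0,"z":0,"ax":0,"ay":0,"az":0,"gripper":-1},{"x":0,"y":0,"z":0,"ax":0,"ay":0,"az":0,"gripper":-1},{"x":0,"y":0,"z":0,"ax":0,"ay":0,"az":0,"gripper":-1}]'
```

```text
t: 3.25
tcp_pos: [0.4916, -0.0702, 0.0902]
orientation: [0.037, 0.999, 0.0, -0.001]
ft_force: [-0.3, -0.0, 0.6]
grip_width: 0.0514
grip_force: 0.0
t: 3.75
tcp_pos: [0.493, -0.0702, 0.0917]
orientation: [0.038, 0.999, 0.0, 0.001]
ft_force: [3.6, 17.0, 3.5]
grip_width: 0.0109
grip_force: 60.5
```

```bash
python3 -m inch '[{"x":0.054,"y":-0.004,"z":0.165,"ax":0,"ay":0,"az":0,"gripper":-1},{"x":0.078,"y":-0.006,"z":0.155,"ax":0,"ay":0,"az":0,"gripper":-1},{"x":0.1,"y":-0.008,"z":0.143,"ax":0,"ay":0,"az":0,"gripper":-1},{"x":0,"y":0,"z":0,"ax":0,"ay":0,"az":0,"gripper":-1}]' && python3 -m inch '[{"x":0.12,"y":-0.009,"z":0.125,"ax":0,"ay":0,"az":0,"gripper":-1},{"x":0.138,"y":-0.01,"z":0.105,"ax":0,"ay":0,"az":0,"gripper":-1},{"x":0.153,"y":-0.012,"z":0.085,"ax":0,"ay":0,"az":0,"gripper":-1},{"x":0.163,"y":-0.012,"z":0.06,"ax":0,"ay":0,"az":0,"gripper":-1},{"x":0,"y":0,"z":0,"ax":0,"ay":0,"az":0,"gripper":-1},{"x":0,"y":0,"z":0,"ax":0,"ay":0,"az":0,"gripper":-1}]';  python3 - <<'E'
from h import *
cv2.imwrite("pics/side1.png",cv2.resize(env.get_image("side")[170:310,230:430,::-1],None,fx=4,fy=4))
E
```

```text
t: 4.08
tcp_pos: [0.5125, -0.0716, 0.13]
orientation: [0.038, 0.999, 0.001, 0.001]
ft_force: [3.1, 15.2, -3.3]
grip_width: 0.0107
grip_force: 59.9
t: 4.58
tcp_pos: [0.5568, -0.0748, 0.1585]
orientation: [0.038, 0.999, 0.001, 0.0]
ft_force: [-1.2, 12.4, 1.3]
grip_width: 0.0103
grip_force: 60.9
```

View pics/side1.png

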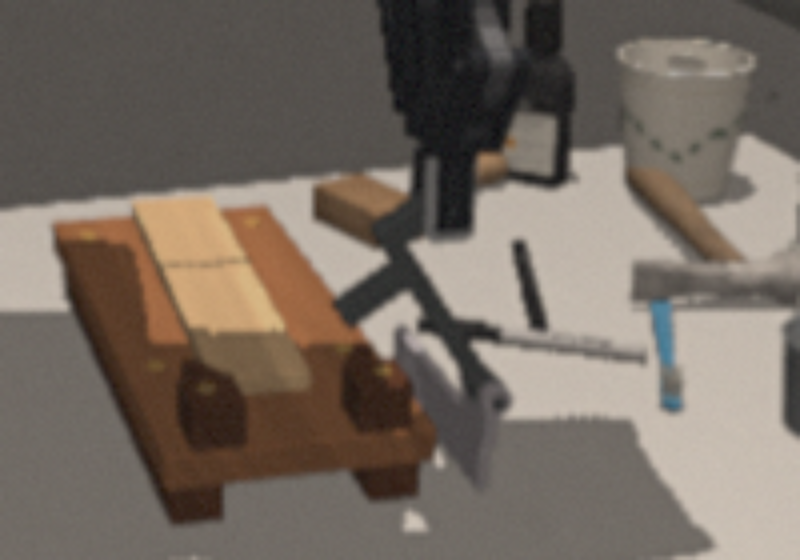

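The stop is lifted about 1.05 rad, with its tab held at (420,210). I'll carry it further back for clearance, then release and rise.

```bash
python3 -m inch '[{"x":0.17,"y":-0.013,"z":0.036,"ax":0,"ay":0,"az":0,"gripper":-1},{"x":0.174,"y":-0.013,"z":0.009,"ax":0,"ay":0,"az":0,"gripper":-1},{"x":0.172,"y":-0.013,"z":-0.016,"ax":0,"ay":0,"az":0,"gripper":-1},{"x":0,"y":0,"z":0,"ax":0,"ay":0,"az":0,"gripper":-1},{"x":0,"y":0,"z":0,"ax":0,"ay":0,"az":0,"gripper":0.2},{"x":0,"y":0,"z":0,"ax":0,"ay":0,"az":0,"gripper":0.2},{"x":0,"y":0,"z":0,"ax":0,"ay":0,"az":0,"gripper":0.2},{"x":0,"y":0,"z":0,"ax":0,"ay":0,"az":0,"gripper":0.2}]' && python3 -m inch '[{"x":0,"y":0,"z":0.3,"ax":0,"ay":0,"az":0,"gripper":0.2},{"x":0,"y":0,"z":0.4,"ax":0,"ay":0,"az":0,"gripper":0.2},{"x":0,"y":0,"z":0.3,"ax":0,"ay":0,"az":0,"gripper":0.2},{"x":0,"y":0,"z":0,"ax":0,"ay":0,"az":0,"gripper":0.2}]'; python3 - <<'E'
from h import *
print(env.observe()["qpos"].round(3))
E
```

```text
t: 5.3
tcp_pos: [0.5979, -0.0793, 0.1605]
orientation: [0.038, 0.999, -0.0, 0.0]
ft_force: [-0.2, 0.6, 0.3]
grip_width: 0.0513
grip_force: 0.0
t: 5.63
tcp_pos: [0.6002, -0.0798, 0.2451]
orientation: [0.038, 0.999, -0.001, 0.004]
ft_force: [0.6, -0.1, 0.5]
grip_width: 0.0517
grip_force: 0.0
[-0.182  0.401  1.693 -0.     1.04  -1.677]
```

```bash
python3 -m inch '[{"x":-0.05,"y":0.287,"z":-0.067,"ax":0,"ay":0,"az":-0.137,"gripper":0.6},{"x":-0.05,"y":0.287,"z":-0.067,"ax":0,"ay":0,"az":-0.137,"gripper":0.6},{"x":-0.05,"y":0.287,"z":-0.067,"ax":0,"ay":0,"az":-0.137,"gripper":0.6},{"x":-0.05,"y":0.287,"z":-0.067,"ax":0,"ay":0,"az":-0.137,"gripper":0.6},{"x":-0.05,"y":0.287,"z":-0.067,"ax":0,"ay":0,"az":-0.137,"gripper":0.6},{"x":-0.05,"y":0.287,"z":-0.067,"ax":0,"ay":0,"az":-0.137,"gripper":0.6},{"x":-0.05,"y":0.287,"z":-0.067,"ax":0,"ay":0,"az":-0.137,"gripper":0.6},{"x":-0.05,"y":0.287,"z":-0.067,"ax":0,"ay":0,"az":-0.137,"gripper":0.6}]' && python3 -m inch '[{"x":-0.05,"y":0.287,"z":-0.067,"ax":0,"ay":0,"az":-0.137,"gripper":0.6},{"x":-0.05,"y":0.287,"z":-0.067,"ax":0,"ay":0,"az":-0.137,"gripper":0.6},{"x":-0.05,"y":0.287,"z":-0.067,"ax":0,"ay":0,"az":-0.137,"gripper":0.6},{"x":-0.05,"y":0.287,"z":-0.067,"ax":0,"ay":0,"az":-0.137,"gripper":0.6},{"x":-0.05,"y":0.287,"z":-0.067,"ax":0,"ay":0,"az":-0.137,"gripper":0.6},{"x":-0.05,"y":0.287,"z":-0.067,"ax":0,"ay":0,"az":-0.137,"gripper":0.6},{"x":-0.05,"y":0.287,"z":-0.067,"ax":0,"ay":0,"az":-0.137,"gripper":0.6},{"x":0,"y":0,"z":0,"ax":0,"ay":0,"az":0,"gripper":0.6}]' && python3 -m inch '[{"x":0,"y":0,"z":0,"ax":0,"ay":0,"az":0,"gripper":0.6},{"x":0,"y":0,"z":0,"ax":0,"ay":0,"az":0,"gripper":0.6},{"x":0,"y":0,"z":0,"ax":0,"ay":0,"az":0,"gripper":0.6}]'; python3 - <<'E'
from shot import *
im=shot("w4")
print(env.observe()["qpos"].round(3))
# 2nd estimate from w3
w=cv2.imread("pics/w3.png");ci=dict(np.load("w3.npz"))
for n,p,z in(("face-x",(380,150),.045),("face+x",(373,311),.045),("line",(632,272),.055),("tip",(449,264),.055),("tip2",(457,203),.055)):print(n,onz(ci,p,z).round(4))
E
```

```text
t: 6.3
tcp_pos: [0.5655, 0.1054, 0.1967]
orientation: [0.454, 0.891, 0.0, 0.0]
ft_force: [-0.0, 0.1, -0.0]
grip_width: 0.0683
grip_force: 0.0
t: 6.97
tcp_pos: [0.5367, 0.2682, 0.1585]
orientation: [0.75, 0.661, -0.0, -0.0]
ft_force: [-0.8, 0.4, -0.7]
grip_width: 0.0681
grip_force: 0.0
t: 7.22
tcp_pos: [0.5381, 0.2645, 0.1596]
orientation: [0.747, 0.664, 0.0, 0.0]
ft_force: [0.6, -0.7, 0.1]
grip_width: 0.068
grip_force: 0.0
[ 0.406  0.49   1.786 -0.     0.866  0.524]
face-x [ 0.4481 -0.0245  0.045 ]
face+x [ 0.5756 -0.0338  0.045 ]
line [0.5541 0.1751 0.055 ]
tip [0.535  0.0238 0.055 ]
tip2 [0.4881 0.0285 0.055 ]
```

View pics/w4.png

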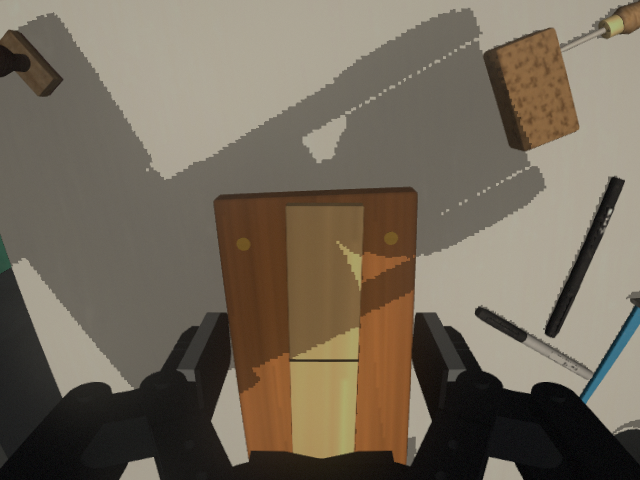

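The slat is centred between the fingers: tail corners (287,206) and (364,206), line (290,360)-(358,360), block rear top edge at row ~198.

```bash
python3 - <<'E'
from h import *
ci=dict(np.load("w4.npz"))
P=[onz(ci,p,.055) for p in[(287,206),(364,206.5),(290,360),(358,360)]]
print(np.round(P,4).tolist());q,r=fit([(-.024,.13),(.024,.13),(-.024,.02),(.024,.02)],P);print(q.round(4),r.tolist())
b,a=onz(ci,(216,198.5),.045),onz(ci,(417,191),.045);print(b,a)
c,s=np.cos(q[2]),np.sin(q[2])
print("grip .110",q[0]-s*.110,q[1]+c*.110,"line",q[0]-s*.02,q[1]+c*.02,env.observe()["tcp_pos"])
E
```

```text
[[0.5209, 0.2875, 0.055], [0.5673, 0.2817, 0.055], [0.5071, 0.1784, 0.055], [0.5542, 0.1729, 0.055]]
[ 0.5282  0.1557 -0.1225] [[-0.6, 0.2], [0.6, 0.1], [-0.3, 0.1], [0.3, -0.3]]
[0.47581247 0.295334   0.045     ] [0.60209345 0.28531768 0.045     ]
grip .110 0.54165769941431 0.26488954049241303 line 0.5306592023443422 0.17556410703585537 [0.53818676 0.26439225 0.15973031]
```

```bash
python3 -m inch '[{"x":0.037,"y":0.006,"z":-0.34,"ax":0,"ay":0,"az":0,"gripper":0.6},{"x":0,"y":0,"z":-0.34,"ax":0,"ay":0,"az":0,"gripper":0.6},{"x":0,"y":0,"z":-0.34,"ax":0,"ay":0,"az":0,"gripper":0.6},{"x":0,"y":0,"z":-0.34,"ax":0,"ay":0,"az":0,"gripper":0.6},{"x":0,"y":0,"z":-0.05,"ax":0,"ay":0,"az":0,"gripper":0.6},{"x":0,"y":0,"z":-0.05,"ax":0,"ay":0,"az":0,"gripper":0.6},{"x":0,"y":0,"z":0,"ax":0,"ay":0,"az":0,"gripper":0.6},{"x":0,"y":0,"z":0,"ax":0,"ay":0,"az":0,"gripper":0.6}]' && python3 -m inch '[{"x":0,"y":0,"z":0,"ax":0,"ay":0,"az":0,"gripper":0.2},{"x":0,"y":0,"z":0,"ax":0,"ay":0,"az":0,"gripper":-0.2},{"x":0,"y":0,"z":0,"ax":0,"ay":0,"az":0,"gripper":-1},{"x":0,"y":0,"z":0,"ax":0,"ay":0,"az":0,"gripper":-1},{"x":0,"y":0,"z":0,"ax":0,"ay":0,"az":0,"gripper":-1}]'
```

```text
t: 7.93
tcp_pos: [0.5418, 0.2658, 0.044]
orientation: [0.748, 0.664, 0.001, 0.0]
ft_force: [-0.7, -0.6, 0.8]
grip_width: 0.0678
grip_force: 0.0
t: 8.35
tcp_pos: [0.5417, 0.2661, 0.0444]
orientation: [0.748, 0.664, 0.001, 0.0]
ft_force: [-2.5, -1.9, 12.9]
grip_width: 0.0465
grip_force: 60.2
```

Gripped. First I'll align the slat with the block, then start the slide.

```bash
python3 -m inch '[{"x":-0.025,"y":0,"z":0.01,"ax":0,"ay":0,"az":0.026,"gripper":-1},{"x":-0.025,"y":0,"z":0,"ax":0,"ay":0,"az":0.026,"gripper":-1},{"x":0,"y":0,"z":0,"ax":0,"ay":0,"az":0,"gripper":-1},{"x":-0.014,"y":-0.16,"z":0,"ax":0,"ay":0,"az":0,"gripper":-1},{"x":-0.014,"y":-0.16,"z":0,"ax":0,"ay":0,"az":0,"gripper":-1},{"x":-0.014,"y":-0.16,"z":0,"ax":0,"ay":0,"az":0,"gripper":-1},{"x":0,"y":0,"z":0,"ax":0,"ay":0,"az":0,"gripper":-1},{"x":0,"y":0,"z":0,"ax":0,"ay":0,"az":0,"gripper":-1}]'; python3 - <<'E'
from h import *
a=env.get_image("scene")[225:310,180:380,::-1]
cv2.imwrite("pics/mid.png",cv2.resize(a,None,fx=4,fy=4,interpolation=cv2.INTER_CUBIC))
E
```

```text
t: 9.02
tcp_pos: [0.534, 0.2264, 0.0444]
orientation: [0.734, 0.679, 0.0, 0.0]
ft_force: [0.2, -8.3, 13.1]
grip_width: 0.0458
grip_force: 62.9
```

View pics/mid.png

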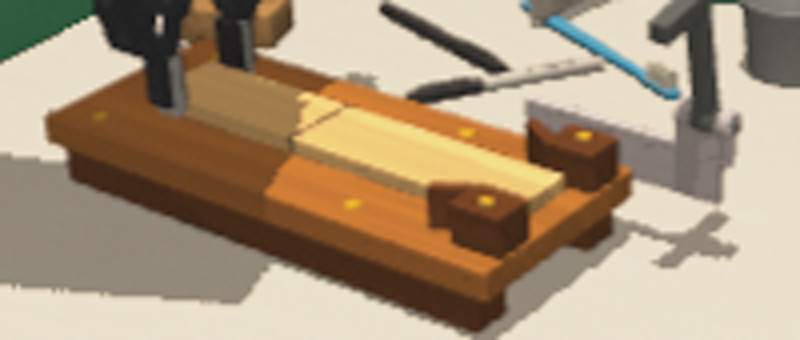

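The slat moves with the fingers, flat, with its tip between the flares (crop (560,180)), and the stop stays up. I'll slide on.

```bash
python3 -m inch '[{"x":-0.014,"y":-0.16,"z":0,"ax":0,"ay":0,"az":0,"gripper":-1},{"x":-0.014,"y":-0.16,"z":0,"ax":0,"ay":0,"az":0,"gripper":-1},{"x":-0.014,"y":-0.16,"z":0,"ax":0,"ay":0,"az":0,"gripper":-1},{"x":-0.014,"y":-0.16,"z":0,"ax":0,"ay":0,"az":0,"gripper":-1},{"x":0,"y":0,"z":0,"ax":0,"ay":0,"az":0,"gripper":-1}]'
```

```text
t: 9.48
tcp_pos: [0.5296, 0.1747, 0.0444]
orientation: [0.734, 0.679, 0.001, 0.001]
ft_force: [0.8, -6.9, 12.8]
grip_width: 0.0461
grip_force: 62.8
```

```bash
python3 -m inch '[{"x":-0.014,"y":-0.16,"z":0,"ax":0,"ay":0,"az":0,"gripper":-1},{"x":-0.014,"y":-0.16,"z":0,"ax":0,"ay":0,"az":0,"gripper":-1},{"x":-0.014,"y":-0.16,"z":0,"ax":0,"ay":0,"az":0,"gripper":-1},{"x":-0.014,"y":-0.16,"z":0,"ax":0,"ay":0,"az":0,"gripper":-1},{"x":0,"y":0,"z":0,"ax":0,"ay":0,"az":0,"gripper":-1},{"x":0,"y":0,"z":0,"ax":0,"ay":0,"az":0,"gripper":-1}]'
```

```text
t: 9.98
tcp_pos: [0.5252, 0.1239, 0.0444]
orientation: [0.734, 0.679, 0.001, 0.001]
ft_force: [-0.7, -9.5, 13.4]
grip_width: 0.046
grip_force: 63.0
```

```bash
python3 -m inch '[{"x":-0.013,"y":-0.158,"z":0,"ax":0,"ay":0,"az":0,"gripper":-1},{"x":-0.013,"y":-0.158,"z":0,"ax":0,"ay":0,"az":0,"gripper":-1},{"x":-0.013,"y":-0.158,"z":0,"ax":0,"ay":0,"az":0,"gripper":-1},{"x":-0.013,"y":-0.158,"z":0,"ax":0,"ay":0,"az":0,"gripper":-1},{"x":-0.013,"y":-0.158,"z":0,"ax":0,"ay":0,"az":0,"gripper":-1},{"x":0,"y":0,"z":0,"ax":0,"ay":0,"az":0,"gripper":-1},{"x":0,"y":0,"z":0,"ax":0,"ay":0,"az":0,"gripper":-1},{"x":0,"y":0,"z":0,"ax":0,"ay":0,"az":0,"gripper":-1}]'; python3 - <<'E'
from h import *
# brightness profile along slat's centreline (top, z=.055) in block y, both fixed views, averaged over block x
q=np.array([.5257,.1298,-.078]);c,s=np.cos(q[2]),np.sin(q[2])
ys=np.arange(-.32,-.06,.001)
for n in("scene","side"):
    ci=env.camera_info(n);im=env.get_image(n);np.save(n+"_f.npy",im);g=im.mean(2).astype(np.float32);W=ci["world_to_cam"]
    out=[]
    for xb in(-.012,-.006,0,.006,.012):
        w=np.c_[q[0]+c*xb-s*ys,q[1]+s*xb+c*ys,np.full(len(ys),.055)]
        p=w@W[:3,:3].T+W[:3,3];p[:,1:]*=-1
        uv=cv2.projectPoints(p,np.zeros(3),np.zeros(3),ci["intrinsics"],ci["distortion"])[0][:,0].astype(np.float32)
        out.append(cv2.remap(g,uv[:,0][None],uv[:,1][None],1)[0])
    v=np.array(out);print(n)
    for x,r in zip((-12,-6,0,6,12),v):
        k=(ys>-.19)&(ys<-.12);print(x,"min@",round(ys[k][r[k].argmin()]*1000),r[k][::3].astype(int).tolist())
    m=v.mean(0);d=np.gradient(m);k=ys<-.25;print("tip edge",ys[k][np.abs(d[k]).argmax()])
E
```

```text
t: 10.65
tcp_pos: [0.52, 0.0609, 0.0444]
orientation: [0.734, 0.679, 0.001, 0.001]
ft_force: [-0.5, -9.6, 13.5]
grip_width: 0.0463
grip_force: 63.0
scene
-12 min@ -124 [192, 192, 193, 193, 193, 193, 193, 193, 191, 157, 161, 191, 193, 193, 150, 104, 102, 95, 105, 95, 98, 103, 93, 101]
-6 min@ -161 [193, 193, 193, 193, 193, 193, 193, 193, 189, 175, 171, 190, 193, 194, 194, 189, 189, 186, 180, 192, 181, 184, 187, 177]
0 min@ -162 [194, 194, 194, 195, 194, 194, 194, 195, 193, 165, 165, 194, 195, 195, 195, 195, 196, 195, 195, 196, 196, 196, 196, 196]
6 min@ -162 [192, 193, 193, 192, 193, 192, 192, 192, 184, 155, 174, 192, 193, 192, 193, 194, 192, 193, 193, 194, 194, 193, 194, 193]
12 min@ -161 [201, 201, 202, 200, 199, 197, 196, 196, 193, 167, 164, 193, 196, 196, 196, 196, 196, 197, 196, 197, 196, 196, 197, 196]
tip edge -0.318
side
-12 min@ -161 [162, 163, 163, 163, 163, 163, 164, 164, 159, 145, 137, 145, 157, 163, 164, 164, 164, 164, 164, 165, 165, 165, 166, 167]
-6 min@ -162 [162, 162, 162, 162, 163, 163, 165, 161, 152, 137, 140, 149, 160, 163, 164, 163, 162, 162, 162, 162, 164, 163, 163, 162]
0 min@ -160 [164, 164, 164, 165, 167, 166, 165, 165, 152, 139, 133, 146, 159, 167, 167, 167, 167, 166, 166, 167, 168, 168, 169, 169]
6 min@ -161 [160, 160, 160, 161, 161, 160, 161, 160, 155, 139, 132, 140, 153, 161, 161, 162, 161, 161, 163, 162, 163, 164, 165, 165]
12 min@ -162 [172, 172, 172, 172, 170, 168, 167, 163, 154, 134, 138, 150, 164, 166, 168, 168, 167, 167, 165, 165, 165, 165, 167, 167]
tip edge -0.313
```

The line lies at about -161 mm in both fixed views. I'll measure the end face's edge in the same views to remove calibration bias.

```bash
python3 - <<'E'
from h import *
q=np.array([.5257,.1298,-.078]);c,s=np.cos(q[2]),np.sin(q[2]);ys=np.arange(-.20,-.12,.001)
for n in("scene","side"):
    ci=env.camera_info(n);im=np.load(n+"_f.npy");W=ci["world_to_cam"]
    def prof(xb,z):
        w=np.c_[q[0]+c*xb-s*ys,q[1]+s*xb+c*ys,np.full(len(ys),z)]
        p=w@W[:3,:3].T+W[:3,3];p[:,1:]*=-1
        uv=cv2.projectPoints(p,np.zeros(3),np.zeros(3),ci["intrinsics"],ci["distortion"])[0][:,0].astype(np.float32)
        return cv2.remap(im[...,0].astype(np.float32),uv[:,0][None],uv[:,1][None],1)[0]
    for xb in(-.062,-.059,-.056,.056,.059,.062):
        print(n,xb,prof(xb,.045)[::3].astype(int).tolist())
    for xb in(-.01,0,.01):
        r=prof(xb,.055);k=(ys<-.145)&(ys>-.178);h=np.clip(np.median(r[k])-5-r[k],0,None);print("line",(h@ys[k]/h.sum()).round(4))
E
```

```text
scene -0.062 [151, 151, 151, 151, 151, 151, 148, 131, 110, 107, 108, 105, 122, 176, 203, 204, 205, 205, 205, 206, 206, 205, 207, 209, 208, 208, 208]
scene -0.059 [151, 151, 151, 151, 149, 150, 149, 130, 108, 105, 109, 108, 125, 176, 201, 203, 201, 203, 202, 202, 203, 201, 206, 208, 208, 207, 207]
scene -0.056 [150, 151, 150, 150, 150, 149, 148, 136, 110, 106, 108, 111, 122, 171, 198, 200, 199, 199, 199, 200, 195, 196, 194, 206, 210, 210, 211]
scene 0.056 [122, 128, 121, 135, 142, 143, 149, 140, 146, 143, 137, 137, 132, 171, 179, 114, 66, 67, 69, 67, 70, 72, 76, 75, 75, 78, 77]
scene 0.059 [120, 118, 118, 119, 129, 134, 133, 133, 134, 134, 133, 134, 133, 168, 196, 151, 88, 67, 68, 69, 69, 78, 85, 88, 86, 87, 91]
scene 0.062 [126, 119, 119, 119, 124, 133, 133, 133, 134, 134, 134, 135, 135, 145, 164, 160, 116, 70, 66, 68, 69, 77, 103, 114, 107, 109, 116]
line -0.1572
line -0.1615
line -0.1616
side -0.062 [53, 57, 62, 74, 85, 89, 91, 90, 89, 91, 92, 98, 115, 135, 149, 150, 151, 151, 152, 151, 151, 151, 152, 153, 153, 151, 153]
side -0.059 [56, 58, 65, 79, 85, 88, 88, 87, 85, 85, 87, 90, 113, 131, 143, 147, 147, 145, 144, 145, 145, 145, 146, 148, 150, 151, 152]
side -0.056 [58, 59, 65, 76, 82, 83, 85, 85, 87, 87, 88, 97, 119, 138, 148, 152, 152, 151, 152, 152, 151, 152, 153, 152, 152, 154, 154]
side 0.056 [204, 201, 188, 160, 130, 112, 96, 89, 86, 86, 86, 94, 108, 129, 139, 137, 118, 103, 87, 70, 62, 54, 53, 52, 52, 55, 54]
side 0.059 [185, 178, 171, 150, 124, 110, 106, 99, 90, 86, 90, 96, 116, 138, 149, 153, 153, 151, 147, 135, 122, 98, 76, 63, 51, 54, 52]
side 0.062 [103, 109, 108, 106, 94, 91, 90, 92, 89, 86, 83, 83, 102, 122, 136, 141, 142, 147, 143, 143, 142, 138, 123, 113, 88, 68, 57]
line -0.1602
line -0.1609
line -0.161
```

The face edge reads about -162.5 and the line about -161.2, so I'll nudge it 1.2 mm further and remeasure.

```bash
python3 -m inch '[{"x":-0.001,"y":-0.015,"z":0,"ax":0,"ay":0,"az":0,"gripper":-1},{"x":0,"y":0,"z":0,"ax":0,"ay":0,"az":0,"gripper":-1},{"x":0,"y":0,"z":0,"ax":0,"ay":0,"az":0,"gripper":-1},{"x":0,"y":0,"z":0,"ax":0,"ay":0,"az":0,"gripper":-1},{"x":0,"y":0,"z":0,"ax":0,"ay":0,"az":0,"gripper":-1},{"x":0,"y":0,"z":0,"ax":0,"ay":0,"az":0,"gripper":-1}]'; python3 - <<'E'
from h import *
q=np.array([.5257,.1298,-.078]);c,s=np.cos(q[2]),np.sin(q[2]);ys=np.arange(-.20,-.12,.0005)
for n in("scene","side"):
    ci=env.camera_info(n);im=env.get_image(n);W=ci["world_to_cam"]
    def prof(xb,z):
        w=np.c_[q[0]+c*xb-s*ys,q[1]+s*xb+c*ys,np.full(len(ys),z)]
        p=w@W[:3,:3].T+W[:3,3];p[:,1:]*=-1
        uv=cv2.projectPoints(p,np.zeros(3),np.zeros(3),ci["intrinsics"],ci["distortion"])[0][:,0].astype(np.float32)
        return cv2.remap(im[...,0].astype(np.float32),uv[:,0][None],uv[:,1][None],1)[0]
    F=[];L=[]
    for xb in(-.062,-.059,-.056):
        r=prof(xb,.045);k=(ys>-.172)&(ys<-.152);t=(r[k].min()+r[k].max())/2;F.append(np.interp(t,np.maximum.accumulate(r[k]),ys[k]))
    for xb in(-.004,.002,.008,.014):
        r=prof(xb,.055);k=(ys<-.145)&(ys>-.178);h=np.clip(np.median(r[k])-5-r[k],0,None);L.append(h@ys[k]/h.sum())
    print(n,"face",np.round(F,4),"line",np.round(L,4))
E
```

```text
t: 11.25
tcp_pos: [0.5201, 0.0605, 0.0444]
orientation: [0.734, 0.679, 0.001, 0.001]
ft_force: [0.8, -0.8, 12.8]
grip_width: 0.0463
grip_force: 63.0
scene face [-0.162  -0.1622 -0.162 ] line [-0.1622 -0.1618 -0.162  -0.1611]
side face [-0.1631 -0.1634 -0.1639] line [-0.1616 -0.1612 -0.1606 -0.1619]
```

```bash
python3 -m inch '[{"x":-0.001,"y":-0.01,"z":0,"ax":0,"ay":0,"az":0,"gripper":-1},{"x":0,"y":0,"z":0,"ax":0,"ay":0,"az":0,"gripper":-1},{"x":0,"y":0,"z":0,"ax":0,"ay":0,"az":0,"gripper":-1},{"x":0,"y":0,"z":0,"ax":0,"ay":0,"az":0,"gripper":-1},{"x":0,"y":0,"z":0,"ax":0,"ay":0,"az":0,"gripper":-1},{"x":0,"y":0,"z":0,"ax":0,"ay":0,"az":0,"gripper":-1}]' && python3 -c "
from bench import env
print(abs(env.observe()['qvel']).max(), env.sign_off())"
```

```text
t: 11.85
tcp_pos: [0.5201, 0.06, 0.0445]
orientation: [0.734, 0.679, 0.001, 0.001]
ft_force: [0.1, 3.7, 12.2]
grip_width: 0.0462
grip_force: 62.9
the job is handed in; nothing more can be done
0.0019097404935287722 None
```

I handed the job in at 11.9 s: the stop is flipped up about 1.5 rad and the slat lies flat through the guide with the fingers gripping its tail. The line was within about 2 mm of the end face in both views before a last nudge of about 0.5 mm outward, which I did not re-measure.

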